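# Shelve the sample cartons in a snug row

### The arm

A 6-joint arm with a two-finger parallel gripper is mounted at the origin on a cart in front of the work surface, level with it; the furniture and walls round the work are solid. World frame = base frame: x ahead of the robot, y to its left, z up, the work surface at z = 0. Lengths are in m, angles in rad, forces in N, time in s.
With the tool pointing down it reaches from about 0.325 to 0.9 m from the base axis. Payload 6.1 kg.
Tool frame: the origin (TCP) lies between the finger pads; the fingertips stand 11 mm ahead of it and the grasp point (between the pads) lies 8 mm behind it; y points along the fingers, z is the direction in which the jaws open and shut, and the axes are right-handed (so a half turn about y gives the same grasp; the last joint's range is limited). The gripper opens to 87 mm and grips with 3 to 60 N. Pads are 19 mm wide; open, the fingers measure 117 mm over their backs; the gripper's body (75 mm by 190 mm) begins 51 mm behind the grasp point.
Start: joints at [0.989, 0.22, 1.526, -0, 1.395, -0.126], TCP at [0.275, 0.561, 0.234] pointing down, gripper open.
Joint ranges: [-2.98, 2.98], [-0.91, 2.08], [0.09, 2.57], [-1.24, 4.39], [0.2, 2.65], [-2.68, 2.68]. Speed limits (rad/s): [2.57, 2.57, 3.01, 3.14, 3.14, 3.14].

### API

Orientations are given as a unit quaternion [w, x, y, z].
In Python, from cell import bot gives the robot as it stands.
- The arm moves only by the tool jog_arm, never from a script. Its argument "steps" is a list of rows, each a list of 7 numbers: the turn, a rotation vector about the tool's x, y, z in rad, then the shift along the tool's x, y, z in cm, then the opening, from 0 (shut) to 1 (fully open). A call has 1 to 8 rows; each row shifts and turns the commanded pose from where the row before left it, along the tool's axes as they then stand; what a row does not reach is not made up. A row lasts 1/10 s, in which the tool goes at most 50 mm and 8.59 degrees, less where a joint would pass 70% of its speed; a pose out of reach is approached as far as the arm can. A call is refused whole if a number of a shift passes 5 or a number of a turn 0.15, either way. A call with a gripper value outside its range is refused whole. The fingers move at their own pace and stop on an object; the grip force is fixed at half the most. Time passes only in rows, so rows that do not move let the fingers close. It gives the time, the measured TCP pose, the force and the opening at its end, in the units of the state.
- bot.read_state(): the state, without advancing time (a new reading comes with each control period).
- bot.get_image(name): name is "scene" or "top" or "wrist"; returns a dict with "pixels" (384x512x3 uint8, red, green, blue), "mtx" (3x3 intrinsics, pixels), "world_to_cam" (4x4, takes a point from world to camera coordinates); the wrist camera has in their place "hand_eye" (4x4, takes a point from camera to tool coordinates, whose origin is the TCP and whose axes are the tool frame's). Camera axes: x right, y down, z forward; pixel columns grow to the right and rows downward; lengths in m; the calibration is good to about 2 mm. A picture is of the moment at which its call begins: read the wrist's pose just before it. There is no depth.
- bot.close_job(): hands the job in, once; it reports no verdict.
The state is a dict: "t": time; "joint_pos": joint angles; "joint_velocities": joint speeds; "joint_efforts": joint torques, N m; "tool_pos": TCP position; "ee_rot": TCP orientation; "wrist_force": force on the tool from outside, world axes, zero at the start; "ft_torque": the same for the moment, N m; "finger_gap": opening from 0.0 (shut) to 1.0 (fully open).
Only numpy, scipy, OpenCV 4.12 (cv2) and the standard library are available. Lean on these libraries where they do the work, as an engineer would, in place of code of your own. Each camera call takes 0.05 s, during which the arm holds its last target. There are 200 camera calls.

### The job

Put the two loose sample cartons into the low rack beside the one already standing there, so that all three stand upright side by side in a neat, close row, lengthways front to back, with their far ends against the rack's rear wall. Then slide the rack's bookend along and press it gently until the row is felt to be snug between the bookend and the right-hand cheek with no gaps, without crushing the cartons and without knocking the weights or the tape roll about.

Things in the scene. Friction and masses are not known exactly. Their poses are not given: they have to be found in the camera images.
- rack: Low grey sheet-metal rack fixed to the bench, open in front and at its left end. Origin on the bench; x points to the rear wall, y along the row to the left, z up. Board top at z = 12 mm, x = -65 to +45, y = -160 to +170 mm. Rear wall's inner face at x = +45 mm: a carton touching it has its centre at x = 0.
- row_start (a point): Corner on the board where the row begins: right-hand cheek's inner face (rack y = -145 mm) meets the rear wall's inner face (rack x = +45 mm). The cheek is an upright plate 145 mm tall.
- overhang_edge (a point): Middle of the lower front edge of the top board that overhangs the row: rack x = -16 mm, 142 mm over the bench, 130 mm over the carton board, 6 mm thick, along the whole row. The tool must lean back towards the robot by 25 to 45 degrees to set cartons in.
- bookend (a joint): Travel of the bookend in m: 0 at the rack's left end, growing as it slides to the right (rack -y) towards the cheek, at most 0.13. It slides with about 2 N of friction and stays where left. Its row-side face is at rack y = 0.145 m minus this value; with three cartons in a tight row it stands at 0.110.
- bookend_face (a point): Point on the bookend's outer (left, +y) face, where it can be pushed to the right: 35 mm in front of the rack origin, 28 mm above the board. The bookend is an upright bright steel plate, 5 mm thick, 100 mm deep (rack x = -60 to +40 mm), its top 56 mm above the board.
- carton_a: White cardboard sample carton with a small red label, 60 x 90 x 45 mm, about 0.12 kg, closed and solid. Origin: centre of its underside; own x along the 60 mm width, y along the 90 mm length, z up. This one already stands on the rack's board near the right-hand cheek, lengthways front to back, loosely placed.
- carton_b: White cardboard sample carton with a small red label, 60 x 90 x 45 mm, about 0.12 kg, closed and solid. Origin: centre of its underside; own x along the 60 mm width, y along the 90 mm length, z up. Starts loose on the bench in front of the rack.
- carton_c: White cardboard sample carton with a small red label, 60 x 90 x 45 mm, about 0.12 kg, closed and solid. Origin: centre of its underside; own x along the 60 mm width, y along the 90 mm length, z up. Starts loose on the bench in front of the rack.
- weight_large: Bystander: knobbed check weight, 33 mm across, 42 mm tall, on the bench. Origin: centre of its underside, z up. Leave alone.
- weight_small: Bystander: knobbed check weight, 27 mm across, 35 mm tall, on the bench between the two loose cartons. Origin: centre of its underside, z up. Leave alone.
- tape: Bystander: roll of tape lying flat on the bench, 98 mm across, 18 mm high. Origin: centre of its underside. Leave alone.
Things that resemble listed ones, but are neither listed nor needed, are in the scene too. Leave any yellow look-alike of the carton_a alone.

How it is judged:
By the outcome, as a careful person would: the job done as asked, in the order asked, and still so for the second after the job is handed in, with the robot touching nothing.
It also fails if it takes over 54 s, if anything falls off the work surface, if the arm or the gripper's body presses on something with over 40 N, if the wrist force passes 120 N, or if a joint passes its speed limit or range.

## Working session

There is one attempt and no reset: what is moved stays moved. The work goes in short steps, Python scripts to look and compute and a tool call to move; the robot and the scene stay as the last step left them, time stands still between calls to the robot, and variables do not carry over. Pictures are saved under pics/ and viewed, on a budget of 10 in all, crops included, one or two more only if the job needs it, and the job is handed in when it is done.

Besides the shell and the picture viewer there is one more tool, called after "Call:" in YAML: its name, and indented under it one key for each argument. jog_arm: Moves the arm, as the interface text tells. Its arguments: {"type":"object","properties":{"steps":{"type":"array"}},"required":["steps"]}

```bash
mkdir -p pics; ls
cat > h.py <<'E'
import numpy as np, cv2
from cell import bot
from scipy.spatial.transform import Rotation as R
def rot(q): return R.from_quat([q[1],q[2],q[3],q[0]]).as_matrix()
def cam(im, st=None):
    K=np.array(im["mtx"])
    if "world_to_cam" in im: T=np.linalg.inv(np.array(im["world_to_cam"]))
    else:
        W=np.eye(4); W[:3,:3]=rot(st["ee_rot"]); W[:3,3]=st["tool_pos"]; T=W@np.array(im["hand_eye"])
    return K,T
def ray(K,T,uv,z):
    d=T[:3,:3]@np.linalg.solve(K,[uv[0],uv[1],1.]); o=T[:3,3]
    return o+d*(z-o[2])/d[2]
def proj(K,T,p):
    c=np.linalg.inv(T)@np.append(p,1); q=K@c[:3]; return q[:2]/q[2]
def save(im,name): cv2.imwrite("pics/"+name,cv2.cvtColor(im["pixels"],cv2.COLOR_RGB2BGR))
E
python3 - <<'E'
from h import *
import pickle
st=bot.read_state(); print(st)
for n in ("scene","top"):
    im=bot.get_image(n); save(im,n+"0.png"); pickle.dump(im,open(n+"0.pkl","wb"))
    K,T=cam(im); print(n,K.tolist(),T.round(3).tolist())
E
```

```text
pics
{'t': 0.0, 'joint_pos': array([ 9.88928227e-01,  2.21204825e-01,  1.52757851e+00, -1.89460095e-05,
        1.39467985e+00, -1.26077771e-01]), 'joint_velocities': array([-0.00024549,  0.00055995,  0.00057531,  0.00129433, -0.00143258,
        0.00018312]), 'joint_efforts': array([-1.76510275e-03, -4.94610822e+01, -3.87375677e+01,  6.98192138e-02,
        5.72511018e-02, -1.69199438e-04]), 'tool_pos': array([0.27478439, 0.56071154, 0.23246767]), 'ee_rot': array([-0.68820124,  0.68944648, -0.15997678,  0.15953068]), 'wrist_force': array([-0.52810262, -0.31977278,  0.34453724]), 'ft_torque': array([-0.03518462,  0.04749255, -0.00384048]), 'finger_gap': 0.9997754491729759}
scene [[418.7994614751831, 0.0, 252.4786536927837], [0.0, 418.7994614751831, 190.37861238747877], [0.0, 0.0, 1.0]] [[0.52, -0.648, 0.557, -0.106], [-0.854, -0.401, 0.332, -0.453], [0.009, -0.648, -0.762, 1.044], [0.0, 0.0, 0.0, 1.0]]
top [[448.3833071502993, 0.0, 254.01405586242825], [0.0, 448.3833071502993, 192.56233007412118], [0.0, 0.0, 1.0]] [[-0.016, -0.995, 0.099, 0.42], [-1.0, 0.018, 0.018, -0.059], [-0.02, -0.099, -0.995, 1.362], [0.0, 0.0, 0.0, 1.0]]
```

View pics/scene0.png

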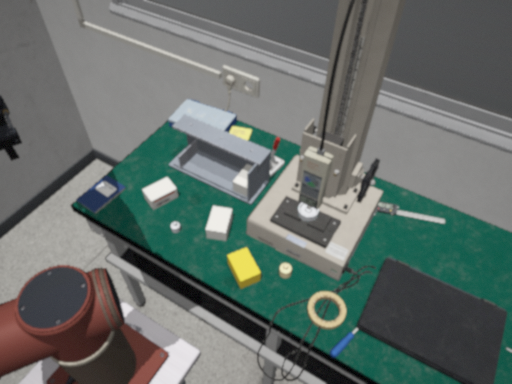

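View pics/top0.png

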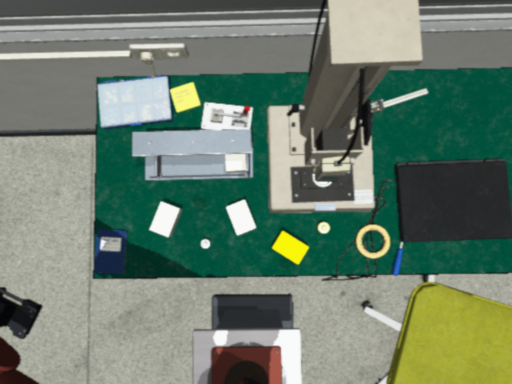

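The scene view shows the rack around (225,160), with loose cartons at (160,192) and (219,222) and the small weight at (175,228). In the top view the cartons are at (165,219) and (241,217), carton A is at (235,162), and the weight is at (205,244). The bookend should be near the rack's left end.

Run:
```python
from h import *
import pickle
im=pickle.load(open("top0.pkl","rb")); K,T=cam(im); p=im["pixels"]
hsv=cv2.cvtColor(p,cv2.COLOR_RGB2HSV)
m=((hsv[...,1]<50)&(hsv[...,2]>195)).astype(np.uint8); m[:140]=0; m[265:]=0
n,l,s,c=cv2.connectedComponentsWithStats(m)
for i in range(1,n):
    if s[i,4]<30: continue
    cn=cv2.findContours((l==i).astype(np.uint8),0,2)[0][0]
    r=cv2.minAreaRect(cn); z=0.057 if r[0][1]<185 else 0.045
    b=cv2.boxPoints(r); w=np.array([ray(K,T,q,z)[:2] for q in b])
    print(s[i],r,"c",ray(K,T,r[0],z)[:2].round(3),w.round(3).tolist())
crop=p[115:195,120:265]; cv2.imwrite("pics/crop.png",cv2.cvtColor(cv2.resize(crop,None,fx=5.5,fy=5.5,interpolation=cv2.INTER_CUBIC),cv2.COLOR_RGB2BGR))
```

```text
[166 140  81  31 864] ((208.258544921875, 152.31271362304688), (81.64019775390625, 24.664913177490234), 15.422160148620605) c [0.673 0.099] [[0.672, 0.226], [0.743, 0.206], [0.673, -0.027], [0.603, -0.007]]
[ 271  140  103   70 2752] ((322.0, 174.5), (69.0, 102.0), 90.0) c [ 0.6   -0.234] [[0.706, -0.087], [0.7, -0.387], [0.496, -0.379], [0.502, -0.083]]
[291 140  14  14 134] ((297.5, 146.5), (13.0, 13.0), 90.0) c [ 0.685 -0.165] [[0.705, -0.146], [0.704, -0.184], [0.665, -0.183], [0.666, -0.145]]
[241 148  11   5  33] ((246.0, 150.0), (10.0, 4.0), -0.0) c [ 0.677 -0.013] [[0.672, 0.002], [0.684, 0.002], [0.683, -0.028], [0.671, -0.027]]
[323 157  18   6  70] ((331.52313232421875, 159.68463134765625), (4.713320255279541, 17.4888973236084), 82.87498474121094) c [ 0.643 -0.264] [[0.648, -0.237], [0.653, -0.288], [0.639, -0.29], [0.634, -0.239]]
[323 164  27   7 148] ((336.0, 167.0), (6.0, 26.0), 90.0) c [ 0.622 -0.276] [[0.631, -0.238], [0.63, -0.314], [0.612, -0.313], [0.613, -0.238]]
[313 174  18  13  71] ((320.02691650390625, 181.63031005859375), (19.214094161987305, 7.8240208625793
[... 304 characters left out ...]
428, 0.019]]
[150 202  29  35 622] ((164.18963623046875, 218.77584838867188), (20.24079132080078, 30.63973045349121), 21.801410675048828) c [0.479 0.232] [[0.449, 0.276], [0.532, 0.243], [0.509, 0.187], [0.426, 0.221]]
[319 224  10   9  62] ((323.5, 228.0), (8.0, 9.0), 90.0) c [ 0.444 -0.235] [[0.456, -0.223], [0.456, -0.249], [0.432, -0.248], [0.433, -0.222]]
[100 240   6   9  32] ((101.30001068115234, 243.90000915527344), (4.0249223709106445, 8.497057914733887), 26.56505012512207) c [0.408 0.417] [[0.4, 0.428], [0.422, 0.417], [0.417, 0.406], [0.395, 0.417]]
[201 240   9   8  61] ((205.0, 243.5), (7.0, 8.0), 90.0) c [0.405 0.112] [[0.415, 0.123], [0.415, 0.1], [0.394, 0.1], [0.395, 0.123]]
```

View pics/crop.png

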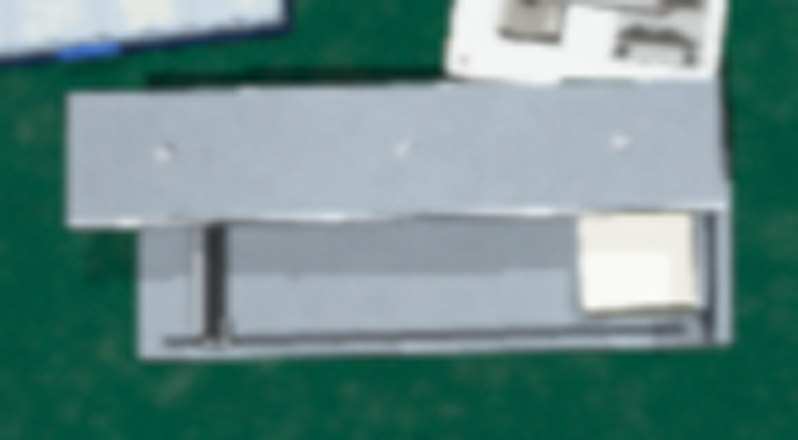

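The crop shows the board's front corners at about (138,358) and (732,343) in crop pixels. The overhang's front edge runs (68,227)–(724,210), carton A spans x from 580 to 695, and the bookend is at about x=205–228.

```bash
cat >> h.py <<'E'
def toolR(f,lean):
    f=np.append(np.array(f)/np.linalg.norm(f),0); a=-np.cos(lean)*np.array([0,0,1])+np.sin(lean)*f
    j=np.cross([0,0,1],f); Rs=[np.column_stack([np.cross(a,s*j),a,s*j]) for s in (1,-1)]
    Rc=rot(bot.read_state()["ee_rot"])
    return min(Rs,key=lambda M:np.linalg.norm(R.from_matrix(Rc.T@M).as_rotvec()))
def plan(grasp,Rt):
    """rotvec in tool axes, then shift (cm) in the tool axes after turning"""
    st=bot.read_state(); Rc=rot(st["ee_rot"]); tcp=np.array(grasp)+0.008*Rt[:,1]
    return R.from_matrix(Rc.T@Rt).as_rotvec().round(3), (Rt.T@(tcp-st["tool_pos"])*100).round(2)
E
python3 - <<'E'
from h import *
import pickle
im=pickle.load(open("top0.pkl","rb")); K,T=cam(im)
px=lambda x,y:((x+.5)/5.5-.5+120,(y+.5)/5.5-.5+115)
L=ray(K,T,px(138,358),.012); Rr=ray(K,T,px(732,343),.012)
print("board front",L,Rr,np.linalg.norm(L-Rr))
y=(L-Rr)[:2]; y/=np.linalg.norm(y); x=np.array([y[1],-y[0]])
mid=(L+Rr)[:2]/2; O=mid-0.005*y+0.065*x; print("O",O,"x",x,"yaw",np.degrees(np.arctan2(x[1],x[0])))
rk=lambda p:(round(1e3*(p[:2]-O)@x,1),round(1e3*(p[:2]-O)@y,1))
for n,u,z in [("ovL",(68,227),.145),("ovR",(724,210),.145),("A fl",(583,312),.057),("A fr",(697,305),.057),("A rl",(578,213),.057),("A rr",(692,211),.057),("cheek in top",(706,250),.145),("bk topL",(197,290),.068),("bk topR",(205,290),.068),("bk bot",(228,300),.012)]:
    print(n,rk(ray(K,T,px(*u),z)))
np.savez("rack.npz",O=O,x=x,y=y)
f=np.array([0.084,0.032]); fu=f/np.linalg.norm(f)
Rt=toolR(f,np.radians(35)); g=np.append(np.array([.48,.007])-.015*fu,0.028)
print(rot(bot.read_state()["ee_rot"]).round(3)); print(Rt.round(3)); print(g,plan(g+[0,0,.10],Rt), Rt.T@[0,0,1])
E
```

```text
board front [0.60056911 0.29924994 0.012     ] [ 0.60277114 -0.03025696  0.012     ] 0.32951425991335
O [0.66670209 0.12993097] x [0.99997767 0.00668267] yaw 0.38289136049897055
ovL (np.float64(-15.7), np.float64(170.1))
ovR (np.float64(-15.8), np.float64(-159.9))
A fl (np.float64(-52.3), np.float64(-81.3))
A fr (np.float64(-50.1), np.float64(-142.4))
A rl (np.float64(1.4), np.float64(-79.5))
A rr (np.float64(0.9), np.float64(-140.8))
cheek in top (np.float64(-35.8), np.float64(-150.5))
bk topL (np.float64(-36.9), np.float64(123.4))
bk topR (np.float64(-37.0), np.float64(119.2))
bk bot (np.float64(-33.8), np.float64(119.6))
[[ 0.898 -0.001  0.44 ]
 [-0.44  -0.001  0.898]
 [-0.    -1.    -0.002]]
[[ 0.765  0.536 -0.356]
 [ 0.292  0.204  0.934]
 [ 0.574 -0.819  0.   ]]
[0.46598268 0.00166007 0.028     ] (array([ 0.252, -0.793, -0.577]), array([ -7.67,   8.19, -59.05])) [ 0.57357644 -0.81915204  0.        ]
```

Call:
jog_arm:
  steps:
    - [0.036, -0.113, -0.082, 2, 0, -4, 1]
    - [0.036, -0.113, -0.082, 2, 0, -4, 1]
    - [0.036, -0.113, -0.082, 2, 0, -4, 1]
    - [0.036, -0.113, -0.082, 2, 0, -4, 1]
    - [0.036, -0.113, -0.082, 2, 0, -4, 1]
    - [0.036, -0.113, -0.082, 2, 0, -4, 1]
    - [0.036, -0.113, -0.082, 2, 0, -4, 1]

```text
t: 0.8
tool_pos: [0.3638, 0.2874, 0.2526]
ee_rot: [0.708, -0.631, -0.303, -0.09]
wrist_force: [0.5, 1.2, 1.4]
finger_gap: 0.999
```

```bash
cat > p.py <<'E'
from h import *
import sys
L=np.radians(33); Z=np.load("rack.npz"); O,x,y=Z["O"],Z["x"],Z["y"]
def W(rx,ry,z): return np.append(O+rx*x+ry*y,z)
B=dict(c=np.array([.48,.007]),f=np.array([.084,.032])); C=dict(c=np.array([.479,.232]),f=np.array([.083,-.033]))
def pick(D,z,back=.015):
    f=D["f"]/np.linalg.norm(D["f"]); return plan(np.append(D["c"]-back*f,z),toolR(f,L))
def place(rx,ry,z): return plan(W(rx,ry,z),toolR(x,L))
def info():
    s=bot.read_state(); print(round(s["t"],2),s["tool_pos"].round(4),"F",s["wrist_force"].round(1),"gap",round(s["finger_gap"],3),"J",s["joint_pos"].round(2))
    M=rot(s["ee_rot"]); g=s["tool_pos"]-.008*M[:,1]; d=g[:2]-O; print("grasp rack",(d@x).round(4),(d@y).round(4),g[2].round(4),"up/x/y in tool",(M.T@[0,0,1]).round(3),(M.T@np.append(x,0)).round(3),(M.T@np.append(y,0)).round(3))
E
python3 -c "
from p import *
info(); print(pick(B,.13))"
```

```text
0.8 [0.3638 0.2874 0.2526] F [0.5 1.2 1.4] gap 0.999 J [ 0.59 -0.66  2.33 -0.16  0.92 -1.23]
grasp rack -0.3059 0.158 0.2593 up/x/y in tool [ 0.542 -0.84   0.02 ] [ 0.802  0.511 -0.31 ] [0.25  0.184 0.951]
(array([ 0.007, -0.046, -0.002]), array([ -7.2 ,  10.74, -30.34]))
```

Call:
jog_arm:
  steps:
    - [0.007, -0.046, -0.002, -0.9, 1.34, -3.79, 1]
    - [0, 0, 0, -0.9, 1.34, -3.79, 1]
    - [0, 0, 0, -0.9, 1.34, -3.79, 1]
    - [0, 0, 0, -0.9, 1.34, -3.79, 1]
    - [0, 0, 0, -0.9, 1.34, -3.79, 1]
    - [0, 0, 0, -0.9, 1.34, -3.79, 1]
    - [0, 0, 0, -0.9, 1.34, -3.79, 1]
    - [0, 0, 0, -0.9, 1.34, -3.79, 1]

```text
t: 1.6
tool_pos: [0.4667, 0.0072, 0.1245]
ee_rot: [0.704, -0.634, -0.311, -0.078]
wrist_force: [-0.5, -2.1, -1.1]
finger_gap: 0.998
```

```bash
python3 -c "
from p import *
info(); print(pick(B,.033))
st=bot.read_state(); im=bot.get_image('wrist'); save(im,'w1.png'); K,T=cam(im,st)
p=im['pixels']; h=cv2.cvtColor(p,cv2.COLOR_RGB2HSV); m=((h[...,1]<50)&(h[...,2]>190)).astype(np.uint8)
n,l,s,c=cv2.connectedComponentsWithStats(m)
for i in range(1,n):
  if s[i,4]>1500: print(s[i],c[i],ray(K,T,c[i],.045))
f=B['f']/np.linalg.norm(B['f']);g=np.array([-f[1],f[0]])
for a in(-1,1):
  for b in(-1,1): print('expect top corner px',proj(K,T,np.append(B['c']+a*.045*f+b*.03*g,.045)).round(0))
"
```

```text
1.6 [0.4667 0.0072 0.1245] F [-0.5 -2.1 -1.1] gap 0.998 J [-0.44 -0.46  2.46  0.56  0.8  -2.68]
grasp rack -0.2049 -0.1228 0.1313 up/x/y in tool [ 0.537 -0.844  0.004] [ 0.796  0.505 -0.333] [0.279 0.182 0.943]
(array([ 0.007, -0.017, -0.009]), array([-5.2 ,  8.33, -0.5 ]))
[ 212  127   75   53 2223] [256.38101664 154.55555556] [0.4719533  0.01176751 0.045     ]
[   0  163  116   74 4044] [ 57.74332344 192.75667656] [ 0.57533015 -0.14238331  0.045     ]
[ 425  181   87   33 1609] [478.72778123 201.20944686] [0.45577603 0.23009799 0.045     ]
expect top corner px [202. 112.]
expect top corner px [289. 111.]
expect top corner px [217. 197.]
expect top corner px [282. 196.]
```

View pics/w1.png

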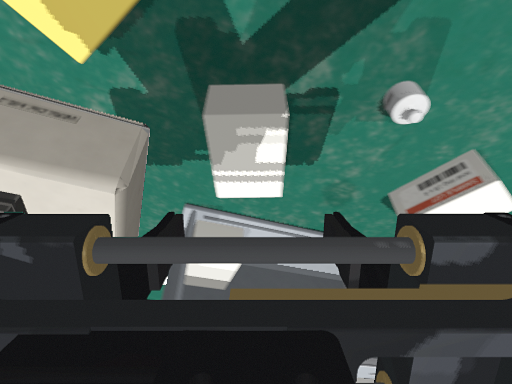

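The wrist view shows carton B's top face at about (208–288, 113) to (217–283, 197), which matches the prediction to about 3 px. Joint 6 is at its limit, though. I'll turn the tool back 10° and let the jaws square the carton.

Call:
jog_arm:
  steps:
    - [-0.045, 0.072, 0, 0, 0, 0, 1]
    - [-0.045, 0.072, 0, 0, 0, 0, 1]

```text
t: 1.85
tool_pos: [0.4663, 0.0083, 0.1243]
ee_rot: [0.695, -0.658, -0.255, -0.137]
wrist_force: [0.7, 0.0, -0.7]
finger_gap: 0.997
```

```bash
python3 -c "
from p import *
info(); B['f']=np.array([np.cos(.195),np.sin(.195)]);print(pick(B,.033),pick(B,.08))
print(np.array(bot.get_image('wrist')['hand_eye']).round(3)); print(bot.read_state()['joint_pos'])
"
```

```text
1.85 [0.4663 0.0083 0.1243] F [ 0.7  0.  -0.7] gap 0.997 J [-0.35 -0.5   2.49  0.43  0.71 -2.37]
grasp rack -0.2054 -0.1211 0.1311 up/x/y in tool [ 0.535 -0.845  0.004] [ 0.833  0.526 -0.169] [0.14  0.094 0.986]
(array([ 0.007, -0.018, -0.012]), array([-5.12,  8.36, -0.39])) (array([ 0.007, -0.018, -0.012]), array([-2.56,  4.42, -0.39]))
[[ 0.     0.966  0.257 -0.07 ]
 [ 0.001 -0.257  0.966 -0.15 ]
 [ 1.     0.    -0.001  0.   ]
 [ 0.     0.     0.     1.   ]]
[-0.34986527 -0.50711482  2.48786828  0.4300486   0.70754218 -2.35705186]
```

Call:
jog_arm:
  steps:
    - [0.007, -0.018, -0.012, -0.64, 1.1, -0.39, 1]
    - [0, 0, 0, -0.64, 1.1, 0, 1]
    - [0, 0, 0, -0.64, 1.1, 0, 1]
    - [0, 0, 0, -0.64, 1.1, 0, 1]

```text
t: 2.3
tool_pos: [0.4699, 0.0064, 0.0742]
ee_rot: [0.694, -0.654, -0.27, -0.132]
wrist_force: [0.8, -0.1, 0.4]
finger_gap: 1.0
```

```bash
python3 -c "
from p import *
info(); B['f']=np.array([np.cos(.195),np.sin(.195)]);print(pick(B,.033))
"
```

```text
2.3 [0.4699 0.0064 0.0742] F [ 0.8 -0.1  0.4] gap 1.0 J [-0.37 -0.36  2.51  0.58  0.57 -2.58]
grasp rack -0.202 -0.1231 0.0809 up/x/y in tool [ 0.547 -0.837 -0.002] [ 0.821  0.537 -0.196] [0.165 0.106 0.981]
(array([-0.003,  0.008,  0.003]), array([-2.66,  3.99, -0.14]))
```

Lowering drives joint 6 towards its limit. I'll use the equivalent half-turned grasp instead.

Call:
jog_arm:
  steps:
    - [0, 0.15, 0, 0, -0.3, 0, 1]
    - [0, 0.15, 0, 0, -0.3, 0, 1]
    - [0, 0.15, 0, 0, -0.3, 0, 1]
    - [0, 0.15, 0, 0, 0, 0, 1]
    - [0, 0.15, 0, 0, 0, 0, 1]
    - [0, 0.15, 0, 0, 0, 0, 1]
    - [0, 0.15, 0, 0, 0, 0, 1]
    - [0, 0.15, 0, 0, 0, 0, 1]

```text
t: 3.1
tool_pos: [0.4649, 0.0055, 0.0821]
ee_rot: [0.725, -0.464, 0.172, -0.479]
wrist_force: [0.2, -0.1, -0.8]
finger_gap: 1.0
```

Call:
jog_arm:
  steps:
    - [0, 0.15, 0, 0, 0, 0, 1]
    - [0, 0.15, 0, 0, 0, 0, 1]
    - [0, 0.15, 0, 0, 0, 0, 1]
    - [0, 0.15, 0, 0, 0, 0, 1]
    - [0, 0.15, 0, 0, 0, 0, 1]
    - [0, 0.15, 0, 0, 0, 0, 1]
    - [0, 0.15, 0, 0, 0, 0, 1]
    - [0, 0.15, 0, 0, 0, 0, 1]

```text
t: 3.9
tool_pos: [0.465, 0.0055, 0.0822]
ee_rot: [-0.501, 0.112, -0.551, 0.658]
wrist_force: [-0.3, -0.2, -0.0]
finger_gap: 0.996
```

```bash
python3 -c "
from p import *
info(); print(pick(B,.085),pick(B,.033))
"
```

```text
3.9 [0.465  0.0055 0.0822] F [-0.3 -0.2 -0. ] gap 0.996 J [-0.38 -0.41  2.52  0.56  0.6  -0.15]
grasp rack -0.2069 -0.1239 0.0888 up/x/y in tool [-0.404 -0.837  0.368] [-0.477  0.536  0.696] [-0.78   0.106 -0.616]
(array([-0.085,  0.602,  0.03 ]), array([-0.12,  0.54,  0.4 ])) (array([-0.085,  0.602,  0.03 ]), array([2.71, 4.9 , 0.4 ]))
```

Call:
jog_arm:
  steps:
    - [-0.017, 0.12, 0.006, 0, 0, 0, 1]
    - [-0.017, 0.12, 0.006, 0, 0, 0, 1]
    - [-0.017, 0.12, 0.006, 0, 0, 0, 1]
    - [-0.017, 0.12, 0.006, 0, 0, 0, 1]
    - [-0.017, 0.12, 0.006, 0, 0, 0, 1]
    - [0, 0, 0, 0.9, 1.63, 0.13, 1]
    - [0, 0, 0, 0.9, 1.63, 0.13, 1]
    - [0, 0, 0, 0.9, 1.63, 0.13, 1]

```text
t: 4.7
tool_pos: [0.4706, 0.0027, 0.0262]
ee_rot: [0.323, 0.072, 0.702, -0.631]
wrist_force: [0.0, -0.3, -0.2]
finger_gap: 0.996
```

```bash
python3 -c "
from p import *
info(); print(pick(B,.033))
"
```

```text
4.7 [0.4706 0.0027 0.0262] F [ 0.  -0.3 -0.2] gap 0.996 J [-0.46 -0.16  2.49  0.84  0.57  0.07]
grasp rack -0.2011 -0.1274 0.0329 up/x/y in tool [-0.545 -0.839  0.005] [-0.783  0.511  0.356] [-0.301  0.19  -0.935]
(array([-0.001,  0.008, -0.   ]), array([ 0.02, -0.02, -0.07]))
```

Call:
jog_arm:
  steps:
    - [0, 0, 0, 0, 0, 0, 0]
    - [0, 0, 0, 0, 0, 0, 0]
    - [0, 0, 0, 0, 0, 0, 0]
    - [0, 0, 0, 0, 0, 0, 0]
    - [0, 0, 0, 0, 0, 0, 0]
    - [0, 0, 0, -0.5, -0.8, 0, 0]
    - [0, 0, 0, -1.4, -2.1, 0, 0]
    - [0, 0, 0, -1.4, -2.1, 0, 0]

```text
t: 5.5
tool_pos: [0.4698, 0.0034, 0.0866]
ee_rot: [0.321, 0.072, 0.702, -0.631]
wrist_force: [-0.0, 0.7, 0.6]
finger_gap: 0.687
```

```bash
python3 -c "
from p import *
info(); print(place(-.18,-.029,.060))
"
```

```text
5.5 [0.4698 0.0034 0.0866] F [-0.   0.7  0.6] gap 0.687 J [-0.46 -0.35  2.47  0.65  0.71  0.31]
grasp rack -0.2018 -0.1268 0.0933 up/x/y in tool [-0.543 -0.84   0.003] [-0.785  0.508  0.354] [-0.298  0.19  -0.935]
(array([0.194, 0.305, 0.002]), array([-0.04,  3.99, -9.62]))
```

Call:
jog_arm:
  steps:
    - [0.065, 0.102, 0, 0, 0, 0, 0]
    - [0.065, 0.102, 0, 0, 0, 0, 0]
    - [0.064, 0.101, 0, 0, 0, 0, 0]
    - [0, 0, 0, 0, 1.33, -3.2, 0]
    - [0, 0, 0, 0, 1.33, -3.2, 0]
    - [0, 0, 0, 0, 1.33, -3.2, 0]
    - [0, 0, 0, 0, 0, 0, 0]

```text
t: 6.2
tool_pos: [0.485, 0.1011, 0.0509]
ee_rot: [0.217, 0.179, 0.684, -0.673]
wrist_force: [-0.2, 0.0, -1.7]
finger_gap: 0.687
```

```bash
python3 -c "
from p import *
info(); print(place(-.03,-.029,.060))
st=bot.read_state(); im=bot.get_image('wrist'); save(im,'w2.png')
im=bot.get_image('scene');p=im['pixels'][110:260,130:300]; cv2.imwrite('pics/s2.png',cv2.cvtColor(cv2.resize(p,None,fx=4,fy=4,interpolation=2),cv2.COLOR_RGB2BGR))
"
```

```text
6.2 [0.485  0.1011 0.0509] F [-0.2  0.  -1.7] gap 0.687 J [ 0.04 -0.21  2.45  0.02  0.33  1.54]
grasp rack -0.1862 -0.0279 0.0577 up/x/y in tool [-0.538 -0.843  0.001] [-0.842  0.537  0.048] [-0.041  0.025 -0.999]
(array([0.025, 0.041, 0.008]), array([-13.23,   8.31,   0.13]))
```

View pics/s2.png

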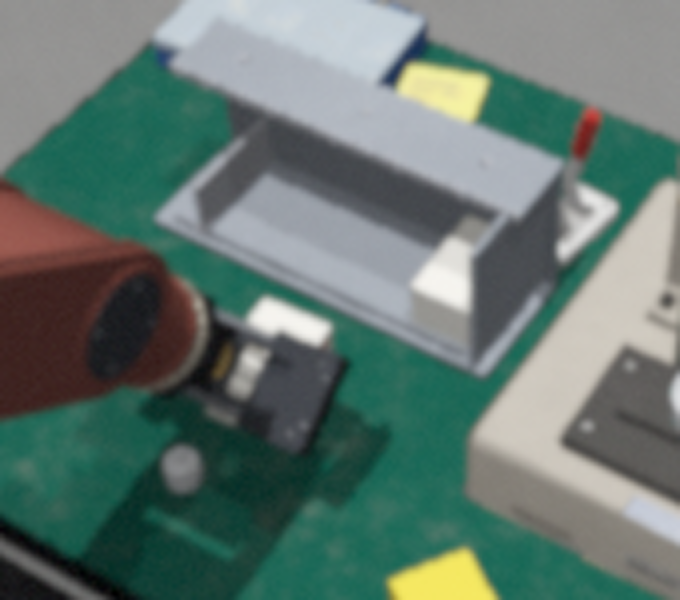

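The view shows the carton held in the jaws in front of the rack, with the bay beside carton A clear.

Call:
jog_arm:
  steps:
    - [0.025, 0.041, 0.008, 0, 0, 0, 0]
    - [0, 0, 0, -2.6, 1.66, 0, 0]
    - [0, 0, 0, -2.6, 1.66, 0, 0]
    - [0, 0, 0, -2.6, 1.66, 0, 0]
    - [0, 0, 0, -2.6, 1.66, 0, 0]
    - [0, 0, 0, -2.6, 1.66, 0, 0]
    - [0, 0, 0, 0, 0, 0, 0]

```text
t: 7.0
tool_pos: [0.6452, 0.0959, 0.0569]
ee_rot: [-0.204, -0.204, -0.677, 0.677]
wrist_force: [0.7, -0.6, 0.4]
finger_gap: 0.686
```

```bash
python3 -c "
from p import *
info(); print(place(-.024,-.029,.0455)); print(bot.read_state()['ft_torque'].round(2))
"
```

```text
7.0 [0.6452 0.0959 0.0569] F [ 0.7 -0.6  0.4] gap 0.686 J [ 0.04  0.17  2.07 -0.07  0.31  1.67]
grasp rack -0.0261 -0.0339 0.0636 up/x/y in tool [-0.552 -0.834  0.001] [-0.834  0.552 -0.007] [ 0.005 -0.004 -1.   ]
(array([-0.004, -0.005, -0.008]), array([ 0.81,  1.63, -0.49]))
[-0.07  0.6   0.04]
```

Call:
jog_arm:
  steps:
    - [-0.004, -0.005, -0.008, 0, 0, -0.55, 0]
    - [0, 0, 0, 0.4, 0.7, 0, 0]
    - [0, 0, 0, 0.35, 0.7, 0, 0]
    - [0, 0, 0, 0.1, 0.2, 0, 0]
    - [0, 0, 0, 0, 0, 0, 0]

```text
t: 7.5
tool_pos: [0.6427, 0.1037, 0.0379]
ee_rot: [0.204, 0.197, 0.679, -0.677]
wrist_force: [-7.8, -2.0, 13.4]
finger_gap: 0.683
```

```bash
python3 -c "
from p import *
info(); print(place(-.012,-.028,.0455)); print(bot.read_state()['ft_torque'].round(2))
"
```

```text
7.5 [0.6427 0.1037 0.0379] F [-7.8 -2.  13.4] gap 0.683 J [ 0.05  0.21  2.07 -0.08  0.29  1.68]
grasp rack -0.0285 -0.0261 0.0446 up/x/y in tool [-0.543 -0.84   0.   ] [-0.84   0.543  0.003] [-0.003  0.001 -1.   ]
(array([0.001, 0.003, 0.002]), array([-1.43,  0.82,  0.19]))
[-0.42  0.45 -0.14]
```

Call:
jog_arm:
  steps:
    - [0, 0, 0, -0.05, -0.08, 0, 0]
    - [0, 0, 0, -0.25, 0.16, 0, 0]
    - [0, 0, 0, -0.25, 0.16, 0, 0]
    - [0, 0, 0, -0.25, 0.16, 0, 0]
    - [0, 0, 0, -0.17, 0.11, 0, 0]
    - [0, 0, 0, 0, 0, 0, 0]

```text
t: 8.1
tool_pos: [0.6532, 0.1041, 0.0379]
ee_rot: [0.203, 0.196, 0.679, -0.677]
wrist_force: [-3.1, 0.9, 8.7]
finger_gap: 0.688
```

```bash
python3 -c "
from p import *
info(); print(place(-.015,-.028,.0455)); print(bot.read_state()['ft_torque'].round(2))
"
```

```text
8.1 [0.6532 0.1041 0.0379] F [-3.1  0.9  8.7] gap 0.688 J [ 0.05  0.23  2.04 -0.07  0.29  1.68]
grasp rack -0.018 -0.0258 0.0446 up/x/y in tool [-0.542 -0.84  -0.   ] [-0.84   0.542  0.003] [-0.002  0.002 -1.   ]
(array([0.002, 0.002, 0.003]), array([-0.3 ,  0.09,  0.22]))
[-0.07  0.3   0.01]
```

Call:
jog_arm:
  steps:
    - [0, 0, 0, -0.2, 0.06, 0, 0]
    - [0, 0, 0, -0.17, 0.11, 0, 0]
    - [0, 0, 0, 0, 0, 0, 0]

```text
t: 8.4
tool_pos: [0.6558, 0.1041, 0.0377]
ee_rot: [0.202, 0.195, 0.68, -0.678]
wrist_force: [-15.0, -0.2, 16.0]
finger_gap: 0.686
```

Call:
jog_arm:
  steps:
    - [0, 0, 0, -0.17, 0.11, 0, 0]
    - [0, 0, 0, 0, 0, 0, 0]

```text
t: 8.6
tool_pos: [0.6564, 0.1041, 0.0373]
ee_rot: [0.201, 0.194, 0.68, -0.678]
wrist_force: [-24.5, -2.3, 24.7]
finger_gap: 0.686
```

```bash
python3 -c "
from p import *
info(); print(bot.read_state()['ft_torque'].round(2))
st=bot.read_state(); im=bot.get_image('scene');p=im['pixels'][110:230,150:300]; cv2.imwrite('pics/s3.png',cv2.cvtColor(cv2.resize(p,None,fx=5,fy=5,interpolation=2),cv2.COLOR_RGB2BGR))
"
```

```text
8.6 [0.6564 0.1041 0.0373] F [-24.5  -2.3  24.7] gap 0.686 J [ 0.05  0.24  2.03 -0.07  0.3   1.67]
grasp rack -0.0148 -0.0258 0.044 up/x/y in tool [-0.537 -0.844  0.001] [-0.844  0.537  0.003] [-0.003  0.001 -1.   ]
[-0.3   1.76 -0.01]
```

View pics/s3.png

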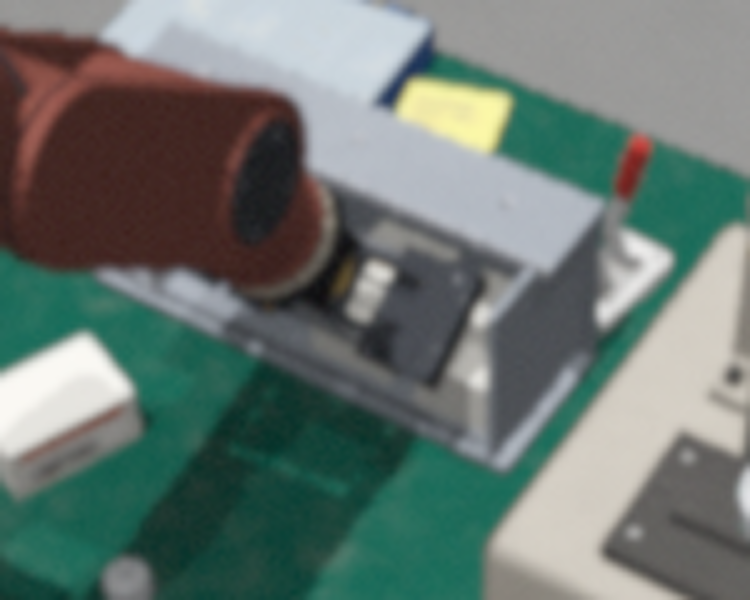

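The view shows B standing in the bay beside A, and about 24 N felt at the rear wall. I'll release it and withdraw along the tool axis.

Call:
jog_arm:
  steps:
    - [0, 0, 0, 0.09, -0.15, 0, 0]
    - [0, 0, 0, 0, 0, 0, 0.78]
    - [0, 0, 0, 0, 0, 0, 0.78]
    - [0, 0, 0, 0, -0.5, 0, 0.78]
    - [0, 0, 0, 0, -2.5, 0, 0.78]
    - [0, 0, 0, 0, -3, 0, 0.78]
    - [0, 0, 0, 2.5, -2.5, 0, 1]
    - [0, 0, 0, 2.5, -1, 0, 1]

```text
t: 9.45
tool_pos: [0.5647, 0.1031, 0.0939]
ee_rot: [0.204, 0.198, 0.679, -0.677]
wrist_force: [-0.1, -0.6, -1.4]
finger_gap: 0.889
```

```bash
python3 -c "
from p import *
info(); print(place(-.10,-.047,.050),place(-.074,-.047,.050))
st=bot.read_state(); im=bot.get_image('wrist'); save(im,'w4.png'); K,T=cam(im,st)
"
```

```text
9.45 [0.5647 0.1031 0.0939] F [-0.1 -0.6 -1.4] gap 0.889 J [ 0.06 -0.09  2.25 -0.07  0.41  1.68]
grasp rack -0.1066 -0.0262 0.1007 up/x/y in tool [-0.544 -0.839 -0.   ] [-0.839  0.544  0.002] [-0.002  0.002 -1.   ]
(array([0.002, 0.002, 0.001]), array([2.21, 4.61, 2.08])) (array([0.002, 0.002, 0.001]), array([0.03, 6.02, 2.08]))
```

View pics/w4.png

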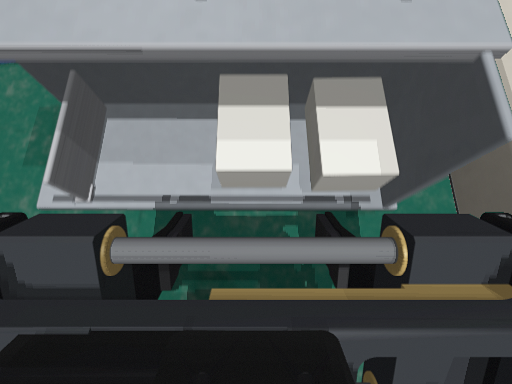

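The wrist view shows B (253,125) flush to the rear and A (348,130) protruding about 6 mm. I'll push both home with the two open fingers.

Call:
jog_arm:
  steps:
    - [0, 0, 0, 0.74, 1.54, 0.69, 1]
    - [0, 0, 0, 0.74, 1.54, 0.69, 1]
    - [0, 0, 0, 0.74, 1.54, 0.69, 1]
    - [0, 0, 0, -1.1, 0.7, 0, 1]
    - [0, 0, 0, -1.1, 0.7, 0, 1]
    - [0, 0, 0, -0.3, 0.2, 0, 1]
    - [0, 0, 0, -0.3, 0.2, 0, 1]
    - [0, 0, 0, 0, 0, 0, 1]

```text
t: 10.3
tool_pos: [0.6037, 0.0827, 0.0402]
ee_rot: [0.202, 0.196, 0.679, -0.678]
wrist_force: [-0.1, -0.2, 0.4]
finger_gap: 0.992
```

```bash
python3 -c "
from p import *
info()"
```

```text
10.3 [0.6037 0.0827 0.0402] F [-0.1 -0.2  0.4] gap 0.992 J [0.01 0.12 2.17 0.01 0.28 1.56]
grasp rack -0.0677 -0.0468 0.0469 up/x/y in tool [-0.54  -0.842 -0.   ] [-0.842  0.54   0.002] [-0.002  0.001 -1.   ]
```

Call:
jog_arm:
  steps:
    - [0, 0, 0, -0.25, 0.12, 0, 1]
    - [0, 0, 0, -0.17, 0.1, 0, 1]
    - [0, 0, 0, 0, 0, 0, 1]

```text
t: 10.6
tool_pos: [0.6079, 0.0829, 0.0403]
ee_rot: [0.202, 0.196, 0.68, -0.678]
wrist_force: [-1.9, 1.8, 0.9]
finger_gap: 1.001
```

Call:
jog_arm:
  steps:
    - [0, 0, 0, -0.17, 0.1, 0, 1]
    - [0, 0, 0, 0, 0, 0, 1]

```text
t: 10.8
tool_pos: [0.6087, 0.083, 0.0398]
ee_rot: [0.201, 0.195, 0.68, -0.678]
wrist_force: [-11.9, 0.9, 8.5]
finger_gap: 0.999
```

```bash
python3 -c "
from p import *
info(); print(bot.read_state()['ft_torque'].round(2))"
```

```text
10.8 [0.6087 0.083  0.0398] F [-11.9   0.9   8.5] gap 0.999 J [0.01 0.13 2.16 0.01 0.29 1.56]
grasp rack -0.0626 -0.0466 0.0466 up/x/y in tool [-0.537 -0.843 -0.   ] [-0.843  0.537  0.003] [-0.002  0.002 -1.   ]
[-0.15  1.38 -0.16]
```

Call:
jog_arm:
  steps:
    - [0, 0, 0, 2.5, -1.6, 0, 1]
    - [0, 0, 0, 2.5, -1.6, 0, 1]
    - [0, 0, 0, 0, -4, -1.5, 1]
    - [0, 0, 0, 0, -3.5, -2, 1]

```text
t: 11.2
tool_pos: [0.5085, 0.1161, 0.1034]
ee_rot: [0.201, 0.196, 0.679, -0.678]
wrist_force: [1.7, 1.2, 0.2]
finger_gap: 0.997
```

```bash
python3 -c "
from p import *
info(); print(pick(C,.10),pick(C,.033))"
```

```text
11.2 [0.5085 0.1161 0.1034] F [1.7 1.2 0.2] gap 0.997 J [ 0.11 -0.25  2.36 -0.12  0.47  1.77]
grasp rack -0.1626 -0.0128 0.1102 up/x/y in tool [-0.539 -0.843  0.   ] [-0.843  0.539 -0.   ] [-0. -0. -1.]
(array([0.208, 0.324, 0.007]), array([ 7.34, -3.56, -9.68])) (array([0.208, 0.324, 0.007]), array([10.99,  2.06, -9.68]))
```

Call:
jog_arm:
  steps:
    - [0.069, 0.108, 0.002, 0, 0, 0, 1]
    - [0.069, 0.108, 0.002, 0, 0, 0, 1]
    - [0.069, 0.108, 0.002, 0, 0, 0, 1]
    - [0, 0, 0, 1.84, -0.89, -2.42, 1]
    - [0, 0, 0, 1.84, -0.89, -2.42, 1]
    - [0, 0, 0, 1.84, -0.89, -2.42, 1]
    - [0, 0, 0, 1.84, -0.89, -2.42, 1]
    - [0, 0, 0, 0, 0, 0, 1]

```text
t: 12.0
tool_pos: [0.4603, 0.2182, 0.1062]
ee_rot: [-0.107, -0.265, -0.66, 0.694]
wrist_force: [0.1, 0.1, -0.3]
finger_gap: 0.997
```

```bash
python3 -c "
from p import *
info(); print(pick(C,.033))
st=bot.read_state(); im=bot.get_image('wrist'); save(im,'w5.png'); K,T=cam(im,st)
f=C['f']/np.linalg.norm(C['f']);g=np.array([-f[1],f[0]])
for a in(-1,1):
  for b in(-1,1): print('expect',proj(K,T,np.append(C['c']+a*.045*f+b*.03*g,.045)).round(0))
"
```

```text
12.0 [0.4603 0.2182 0.1062] F [ 0.1  0.1 -0.3] gap 0.997 J [ 0.51 -0.15  2.26 -0.55  0.69  2.68]
grasp rack -0.2098 0.0905 0.1131 up/x/y in tool [-0.51  -0.86  -0.013] [-0.835  0.498 -0.233] [ 0.206 -0.108 -0.972]
(array([0.09 , 0.121, 0.042]), array([ 4.22,  6.79, -1.98]))
expect [262. 290.]
expect [185. 277.]
expect [277. 178.]
expect [207. 168.]
```

View pics/w5.png

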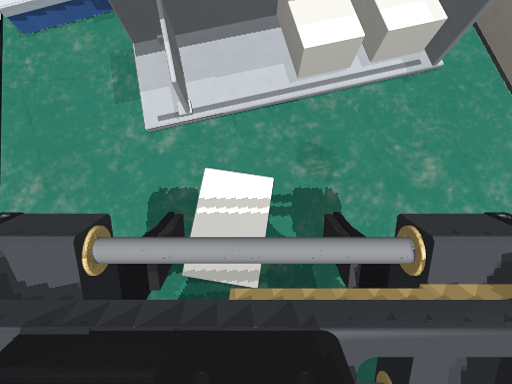

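The view shows C with its far corners at about (205,170) and (273,178), as expected. Joint 6 is at its other limit, so I'll turn half a turn back.

Call:
jog_arm:
  steps:
    - [0, -0.15, 0, 0, 0, 0, 1]
    - [0, -0.15, 0, 0, 0, 0, 1]
    - [0, -0.15, 0, 0, 0, 0, 1]
    - [0, -0.15, 0, 0, 0, 0, 1]
    - [0, -0.15, 0, 0, 0, 0, 1]
    - [0, -0.15, 0, 0, 0, 0, 1]
    - [0, -0.15, 0, 0, 0, 0, 1]
    - [0, -0.15, 0, 0, 0, 0, 1]

```text
t: 12.85
tool_pos: [0.4605, 0.2146, 0.1047]
ee_rot: [-0.461, 0.176, -0.483, 0.724]
wrist_force: [0.8, 1.0, -0.2]
finger_gap: 1.002
```

Call:
jog_arm:
  steps:
    - [0, -0.15, 0, 0, 0, 0, 1]
    - [0, -0.15, 0, 0, 0, 0, 1]
    - [0, -0.15, 0, 0, 0, 0, 1]
    - [0, -0.15, 0, 0, 0, 0, 1]
    - [0, -0.15, 0, 0, 0, 0, 1]
    - [0, -0.15, 0, 0, 0, 0, 1]
    - [0, -0.15, 0, 0, 0, 0, 1]
    - [0, -0.15, 0, 0, 0, 0, 1]

```text
t: 13.65
tool_pos: [0.4605, 0.2146, 0.1047]
ee_rot: [0.653, -0.554, 0.138, -0.498]
wrist_force: [-1.0, 1.0, -0.2]
finger_gap: 0.998
```

```bash
python3 -c "
from p import *
info(); print(pick(C,.08),pick(C,.033))"
```

```text
13.65 [0.4605 0.2146 0.1047] F [-1.   1.  -0.2] gap 0.998 J [ 0.5  -0.15  2.27 -0.56  0.69  0.27]
grasp rack -0.2096 0.087 0.1116 up/x/y in tool [ 0.371 -0.861  0.349] [0.46  0.496 0.736] [-0.807 -0.113  0.58 ]
(array([-0.065, -0.616, -0.071]), array([-1.7 ,  2.64,  2.3 ])) (array([-0.065, -0.616, -0.071]), array([-4.25,  6.58,  2.3 ]))
```

Call:
jog_arm:
  steps:
    - [-0.013, -0.123, -0.014, 0, 0, 0, 1]
    - [-0.013, -0.123, -0.014, 0, 0, 0, 1]
    - [-0.013, -0.123, -0.014, 0, 0, 0, 1]
    - [-0.013, -0.123, -0.014, 0, 0, 0, 1]
    - [-0.013, -0.123, -0.014, 0, 0, 0, 1]
    - [0, 0, 0, -0.85, 1.32, 1.15, 1]
    - [0, 0, 0, -0.85, 1.32, 1.15, 1]
    - [0, 0, 0, 0, 0, 0, 1]

```text
t: 14.45
tool_pos: [0.4683, 0.2363, 0.0715]
ee_rot: [-0.628, 0.703, 0.066, 0.325]
wrist_force: [-0.7, -0.8, -0.5]
finger_gap: 0.998
```

```bash
python3 -c "
from p import *
info(); print(pick(C,.033))"
```

```text
14.45 [0.4683 0.2363 0.0715] F [-0.7 -0.8 -0.5] gap 0.998 J [ 0.6   0.04  2.18 -0.74  0.73 -0.06]
grasp rack -0.2016 0.1093 0.0782 up/x/y in tool [ 0.541 -0.841  0.002] [0.777 0.501 0.381] [-0.321 -0.205  0.925]
(array([ 0.001, -0.005, -0.004]), array([-2.39,  3.84, -0.  ]))
```

Call:
jog_arm:
  steps:
    - [0, 0, 0, -0.8, 1.28, 0, 1]
    - [0, 0, 0, -0.8, 1.28, 0, 1]
    - [0, 0, 0, -0.8, 1.28, 0, 1]
    - [0, 0, 0, 0, 0, 0, 0]
    - [0, 0, 0, 0, 0, 0, 0]
    - [0, 0, 0, 0, 0, 0, 0]
    - [0, 0, 0, 0, 0, 0, 0]
    - [0, 0, 0, 0, 0, 0, 0]

```text
t: 15.25
tool_pos: [0.4702, 0.2376, 0.0295]
ee_rot: [-0.629, 0.702, 0.068, 0.327]
wrist_force: [-0.7, 0.4, 3.3]
finger_gap: 0.689
```

Call:
jog_arm:
  steps:
    - [0, 0, 0, 0.5, -0.8, 0, 0]
    - [0, 0, 0, 1.3, -2.1, 0, 0]
    - [0, 0, 0, 0, 0, 0, 0]

```text
t: 15.55
tool_pos: [0.4705, 0.2386, 0.0657]
ee_rot: [-0.63, 0.701, 0.068, 0.328]
wrist_force: [1.0, 0.1, -0.9]
finger_gap: 0.688
```

```bash
python3 -c "
from p import *
info(); print(place(-.18,.052,.064))"
```

```text
15.55 [0.4705 0.2386 0.0657] F [ 1.   0.1 -0.9] gap 0.688 J [ 0.6   0.05  2.18 -0.76  0.71 -0.04]
grasp rack -0.1995 0.1116 0.0724 up/x/y in tool [ 0.545 -0.838  0.009] [0.774 0.507 0.38 ] [-0.323 -0.2    0.925]
(array([ 0.205, -0.331,  0.002]), array([ 1.2 ,  1.78, -5.8 ]))
```

Call:
jog_arm:
  steps:
    - [0.068, -0.11, 0.001, 0, 0, 0, 0]
    - [0.068, -0.11, 0.001, 0, 0, 0, 0]
    - [0.068, -0.11, 0, 0, 0, 0, 0]
    - [0, 0, 0, 0.6, 0.89, -2.8, 0]
    - [0, 0, 0, 0.6, 0.89, -2.8, 0]
    - [0, 0, 0, 0, 0, 0, 0]

```text
t: 16.15
tool_pos: [0.4875, 0.178, 0.0525]
ee_rot: [-0.676, 0.681, 0.195, 0.201]
wrist_force: [-0.6, -0.1, -1.7]
finger_gap: 0.688
```

```bash
python3 -c "
from p import *
info(); print(place(-.026,.054,.062))"
```

```text
16.15 [0.4875 0.178  0.0525] F [-0.6 -0.1 -1.7] gap 0.688 J [ 0.31 -0.1   2.36 -0.48  0.38 -0.85]
grasp rack -0.1832 0.0494 0.0593 up/x/y in tool [ 0.538 -0.843 -0.004] [0.843 0.538 0.017] [-0.012 -0.012  1.   ]
(array([ 0.012, -0.012, -0.008]), array([13.34,  8.33,  0.47]))
```

Call:
jog_arm:
  steps:
    - [0.012, -0.012, -0.008, 0, -0.3, 0.5, 0]
    - [0, 0, 0, 2.66, 1.7, 0, 0]
    - [0, 0, 0, 2.66, 1.7, 0, 0]
    - [0, 0, 0, 2.66, 1.7, 0, 0]
    - [0, 0, 0, 2.66, 1.7, 0, 0]
    - [0, 0, 0, 2.66, 1.7, 0, 0]
    - [0, 0, 0, 0, 0, 0, 0]

```text
t: 16.85
tool_pos: [0.648, 0.1895, 0.0597]
ee_rot: [0.679, -0.675, -0.207, -0.199]
wrist_force: [-0.5, 0.5, -1.7]
finger_gap: 0.685
```

```bash
python3 -c "
from p import *
info(); print(place(-.024,.054,.049))"
```

```text
16.85 [0.648  0.1895 0.0597] F [-0.5  0.5 -1.7] gap 0.685 J [ 0.22  0.23  2.   -0.33  0.36 -1.08]
grasp rack -0.0227 0.0597 0.0663 up/x/y in tool [ 0.551 -0.835  0.002] [ 0.835  0.551 -0.005] [0.003 0.005 1.   ]
(array([-0.005,  0.003,  0.007]), array([-1.06,  1.38, -0.57]))
```

Call:
jog_arm:
  steps:
    - [-0.005, 0.003, 0.007, -0.2, -0.1, -0.55, 0]
    - [0, 0, 0, -0.4, 0.6, 0, 0]
    - [0, 0, 0, -0.35, 0.55, 0, 0]
    - [0, 0, 0, -0.1, 0.15, 0, 0]
    - [0, 0, 0, 0, 0, 0, 0]

```text
t: 17.35
tool_pos: [0.6411, 0.1824, 0.0416]
ee_rot: [-0.678, 0.679, 0.201, 0.197]
wrist_force: [-0.3, 1.2, -0.4]
finger_gap: 0.69
```

```bash
python3 -c "
from p import *
info()"
```

```text
17.35 [0.6411 0.1824 0.0416] F [-0.3  1.2 -0.4] gap 0.69 J [ 0.22  0.25  2.01 -0.35  0.34 -1.06]
grasp rack -0.0296 0.0527 0.0484 up/x/y in tool [ 0.54  -0.841 -0.002] [0.841 0.54  0.001] [ 0.    -0.002  1.   ]
```

Call:
jog_arm:
  steps:
    - [0, 0, 0, 0.3, 0.19, 0.2, 0]
    - [0, 0, 0, 0.3, 0.19, 0, 0]
    - [0, 0, 0, 0.3, 0.19, 0, 0]
    - [0, 0, 0, 0.25, 0.18, 0, 0]
    - [0, 0, 0, 0, 0, 0, 0]

```text
t: 17.85
tool_pos: [0.6561, 0.1842, 0.0421]
ee_rot: [-0.678, 0.678, 0.201, 0.198]
wrist_force: [-0.3, -0.4, -2.1]
finger_gap: 0.685
```

```bash
python3 -c "
from p import *
info()"
```

```text
17.85 [0.6561 0.1842 0.0421] F [-0.3 -0.4 -2.1] gap 0.685 J [ 0.21  0.28  1.98 -0.34  0.35 -1.07]
grasp rack -0.0145 0.0543 0.0488 up/x/y in tool [ 0.541 -0.841 -0.002] [0.841 0.541 0.002] [-0.001 -0.002  1.   ]
```

Call:
jog_arm:
  steps:
    - [0, 0, 0, 0.1, 0.17, 0, 0]
    - [0, 0, 0, 0.17, 0.11, 0, 0]
    - [0, 0, 0, 0, 0, 0, 0]

```text
t: 18.15
tool_pos: [0.6572, 0.1841, 0.041]
ee_rot: [-0.678, 0.68, 0.2, 0.196]
wrist_force: [-24.9, -2.6, 19.8]
finger_gap: 0.684
```

Call:
jog_arm:
  steps:
    - [0, 0, 0, 0.17, 0.11, 0, 0]
    - [0, 0, 0, 0, 0, 0, 0]

```text
t: 18.35
tool_pos: [0.6582, 0.1841, 0.0406]
ee_rot: [-0.678, 0.68, 0.199, 0.195]
wrist_force: [-31.0, -3.2, 24.9]
finger_gap: 0.691
```

```bash
python3 -c "
from p import *
info()"
```

```text
18.35 [0.6582 0.1841 0.0406] F [-31.   -3.2  24.9] gap 0.691 J [ 0.21  0.29  1.97 -0.34  0.35 -1.08]
grasp rack -0.0124 0.0542 0.0474 up/x/y in tool [ 0.536 -0.844 -0.004] [0.844 0.536 0.002] [ 0.    -0.004  1.   ]
```

C is pressed against the rear wall. I'll release it and withdraw, then go round to the left of the bookend with the fingers shut.

Call:
jog_arm:
  steps:
    - [0, 0, 0, -0.12, -0.19, 0, 0]
    - [0, 0, 0, 0, 0, 0, 0.75]
    - [0, 0, 0, 0, 0, 0, 0.75]
    - [0, 0, 0, 0, -0.5, 0, 0.75]
    - [0, 0, 0, 0, -2.5, 0, 0.75]
    - [0, 0, 0, 0, -3, 0, 0.75]
    - [0, 0, 0, -2.5, -2.5, 0, 0.75]
    - [0, 0, 0, -2.5, -1, 0, 0.75]

```text
t: 19.15
tool_pos: [0.5671, 0.1843, 0.0983]
ee_rot: [0.678, -0.677, -0.203, -0.2]
wrist_force: [0.3, 0.0, -0.4]
finger_gap: 0.747
```

```bash
python3 -c "
from p import *
info(); print(place(-.12,.165,.06))
st=bot.read_state(); im=bot.get_image('wrist'); save(im,'w6.png'); K,T=cam(im,st)
for n,p in dict(C_fr=(-.045,.024,.057),C_fl=(-.045,.084,.057),bk0=(-.06,.119,.068)).items(): print(n,proj(K,T,W(*p)).round(0))
"
```

```text
19.15 [0.5671 0.1843 0.0983] F [ 0.3  0.  -0.4] gap 0.747 J [ 0.26 -0.02  2.17 -0.33  0.44 -1.06]
grasp rack -0.1036 0.055 0.105 up/x/y in tool [ 0.545 -0.838 -0.   ] [0.838 0.545 0.002] [-0.001 -0.001  1.   ]
(array([ 0.001, -0.001,  0.001]), array([-3.82,  2.89, 11.  ]))
C_fr [216. 228.]
C_fl [289. 228.]
bk0 [338. 229.]
```

View pics/w6.png

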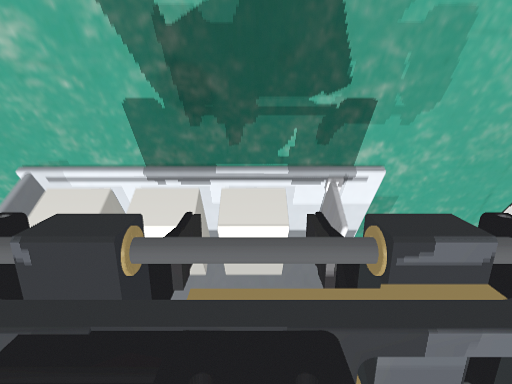

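The view shows C standing square at (255,215), level with the others' fronts at rows of about 187–190. The bookend is at (335,205).

Call:
jog_arm:
  steps:
    - [0, 0, 0, -0.95, 0.72, 2.75, 0.3]
    - [0, 0, 0, -0.95, 0.72, 2.75, 0]
    - [0, 0, 0, -0.95, 0.72, 2.75, 0]
    - [0, 0, 0, -0.95, 0.72, 2.75, 0]
    - [0, 0, 0, 0, 0, 0, 0]
    - [0, 0, 0, 0, 0, 0, 0]
    - [0, 0, 0, 0, 0, 0, 0]

```text
t: 19.9
tool_pos: [0.5494, 0.2931, 0.0504]
ee_rot: [-0.678, 0.679, 0.201, 0.198]
wrist_force: [-0.3, -0.8, 0.0]
finger_gap: 0.199
```

```bash
python3 -c "
from p import *
info(); print(place(-.035,.165,.046))"
```

```text
19.9 [0.5494 0.2931 0.0504] F [-0.3 -0.8  0. ] gap 0.199 J [ 0.5   0.18  2.07 -0.64  0.45 -0.56]
grasp rack -0.1205 0.164 0.0571 up/x/y in tool [ 0.541 -0.841 -0.002] [0.841 0.541 0.002] [-0.001 -0.003  1.   ]
(array([ 0.003, -0.001, -0.004]), array([6.57, 5.59, 0.1 ]))
```

Call:
jog_arm:
  steps:
    - [0.003, -0.001, -0.004, 1.3, 1.1, 0, 0]
    - [0, 0, 0, 1.3, 1.1, 0, 0]
    - [0, 0, 0, 1.3, 1.1, 0, 0]
    - [0, 0, 0, 1.3, 1.1, 0, 0]
    - [0, 0, 0, 1.3, 1.1, 0, 0]
    - [0, 0, 0, 0, 0, 0, 0]

```text
t: 20.5
tool_pos: [0.6361, 0.2929, 0.0406]
ee_rot: [0.679, -0.677, -0.203, -0.2]
wrist_force: [-0.4, -0.9, 0.3]
finger_gap: 0.008
```

```bash
python3 -c "
from p import *
info()"
```

```text
20.5 [0.6361 0.2929 0.0406] F [-0.4 -0.9  0.3] gap 0.008 J [ 0.42  0.34  1.9  -0.57  0.42 -0.69]
grasp rack -0.0338 0.1632 0.0473 up/x/y in tool [ 0.546 -0.838  0.001] [0.838 0.546 0.002] [-0.002  0.     1.   ]
```

Call:
jog_arm:
  steps:
    - [0, 0, 0, 0, 0, -1.2, 0]
    - [0, 0, 0, 0, 0, -1, 0]
    - [0, 0, 0, 0, 0, -1, 0]
    - [0, 0, 0, 0, 0, -1, 0]
    - [0, 0, 0, 0, 0, -1, 0]
    - [0, 0, 0, 0, 0, -0.6, 0]
    - [0, 0, 0, 0, 0, -0.6, 0]
    - [0, 0, 0, 0, 0, -0.6, 0]

```text
t: 21.3
tool_pos: [0.6336, 0.224, 0.039]
ee_rot: [0.679, -0.677, -0.203, -0.198]
wrist_force: [-3.3, 4.1, 0.7]
finger_gap: 0.004
```

Call:
jog_arm:
  steps:
    - [0, 0, 0, 0, 0, -0.6, 0]
    - [0, 0, 0, 0, 0, -0.6, 0]
    - [0, 0, 0, 0, 0, -0.6, 0]
    - [0, 0, 0, 0, 0, 0, 0]

```text
t: 21.7
tool_pos: [0.6341, 0.2055, 0.0391]
ee_rot: [0.679, -0.677, -0.203, -0.198]
wrist_force: [-0.3, 0.6, -0.3]
finger_gap: 0.0
```

```bash
python3 -c "
from p import *
info()"
```

```text
21.7 [0.6341 0.2055 0.0391] F [-0.3  0.6 -0.3] gap 0.0 J [ 0.26  0.26  2.01 -0.43  0.34 -0.95]
grasp rack -0.0365 0.0758 0.0458 up/x/y in tool [ 0.544 -0.839 -0.   ] [ 0.839  0.544 -0.   ] [0. 0. 1.]
```

Call:
jog_arm:
  steps:
    - [0, 0, 0, 0, 0, -0.4, 0]
    - [0, 0, 0, 0, 0, -0.4, 0]
    - [0, 0, 0, 0, 0, -0.4, 0]
    - [0, 0, 0, 0, 0, -0.3, 0]
    - [0, 0, 0, 0, 0, -0.2, 0]

```text
t: 22.2
tool_pos: [0.6343, 0.1892, 0.0391]
ee_rot: [0.679, -0.677, -0.203, -0.198]
wrist_force: [-1.6, 4.7, -1.0]
finger_gap: 0.008
```

```bash
python3 -c "
from p import *
info()"
```

```text
22.2 [0.6343 0.1892 0.0391] F [-1.6  4.7 -1. ] gap 0.008 J [ 0.23  0.24  2.03 -0.38  0.33 -1.02]
grasp rack -0.0363 0.0594 0.0459 up/x/y in tool [ 0.544 -0.839  0.   ] [ 0.839  0.544 -0.001] [0.001 0.001 1.   ]
```

Call:
jog_arm:
  steps:
    - [0, 0, 0, 0, 0, -0.15, 0]
    - [0, 0, 0, 0, 0, -0.15, 0]
    - [0, 0, 0, 0, 0, 0, 0]

```text
t: 22.5
tool_pos: [0.6343, 0.1881, 0.0393]
ee_rot: [0.68, -0.676, -0.204, -0.198]
wrist_force: [-1.4, 13.6, -3.7]
finger_gap: 0.003
```

Call:
jog_arm:
  steps:
    - [0, 0, 0, 0, 0, -0.1, 0]
    - [0, 0, 0, 0, 0, -0.1, 0]

```text
t: 22.7
tool_pos: [0.6344, 0.1877, 0.0394]
ee_rot: [0.68, -0.675, -0.205, -0.198]
wrist_force: [-1.4, 26.0, -5.7]
finger_gap: 0.003
```

```bash
python3 -c "
from p import *
info()"
```

```text
22.7 [0.6344 0.1877 0.0394] F [-1.4 26.  -5.7] gap 0.003 J [ 0.23  0.24  2.03 -0.37  0.32 -1.04]
grasp rack -0.0363 0.0579 0.0461 up/x/y in tool [ 0.546 -0.838  0.004] [ 0.838  0.546 -0.004] [0.001 0.006 1.   ]
```

The force climbed steeply to 26 N with the tool almost stopped, so the row is snug. I'll back off and inspect.

Call:
jog_arm:
  steps:
    - [0, 0, 0, 0, 0, 0.6, 0]
    - [0, 0, 0, 0, 0, 1.5, 0]
    - [0, 0, 0, -2, -1.3, 0.5, 0]
    - [0, 0, 0, -3, -2, 0, 0]
    - [0, 0, 0, -1, -4, -2, 0]
    - [0, 0, 0, -1, -4, -3, 0]
    - [0, 0, 0, 0, -2, -3, 0]
    - [0, 0, 0, 0, 0, 0, 0]

```text
t: 23.5
tool_pos: [0.5052, 0.1275, 0.1156]
ee_rot: [0.678, -0.677, -0.204, -0.201]
wrist_force: [0.2, -0.5, 0.8]
finger_gap: 0.008
```

```bash
python3 -c "
from p import *
info()
st=bot.read_state(); w=bot.get_image('wrist')['pixels']
im=bot.get_image('top'); p=cv2.resize(im['pixels'][135:190,125:265],None,fx=5,fy=5,interpolation=2)
q=cv2.resize(bot.get_image('scene')['pixels'][130:230,150:290],None,fx=5,fy=3,interpolation=2)
cv2.imwrite('pics/e.png',cv2.cvtColor(np.vstack([p,q]),cv2.COLOR_RGB2BGR)); cv2.imwrite('pics/w7.png',w[...,::-1])
"
```

```text
23.5 [0.5052 0.1275 0.1156] F [ 0.2 -0.5  0.8] gap 0.008 J [ 0.14 -0.28  2.36 -0.16  0.49 -1.31]
grasp rack -0.1659 -0.0013 0.1223 up/x/y in tool [ 0.549 -0.836  0.   ] [0.836 0.549 0.002] [-0.001 -0.001  1.   ]
```

View pics/e.png

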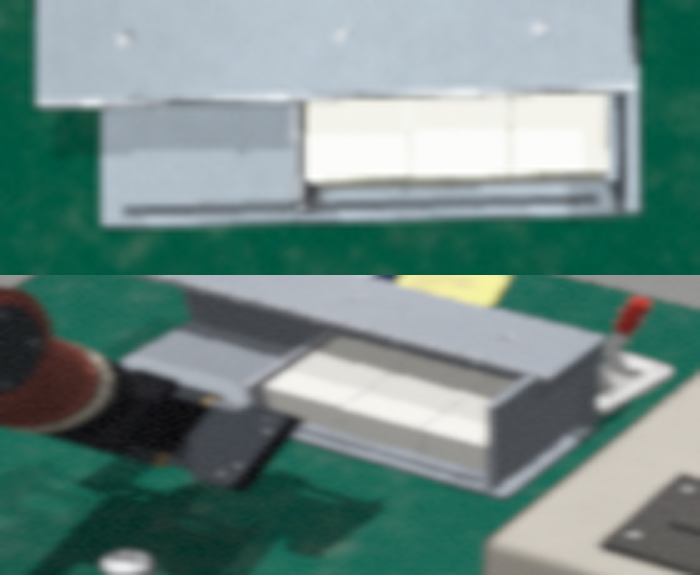

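The row is close and straight: fronts at rows 186 to 178 in the enlarged top view, parallel to the board, with the bookend against C. One numeric check of the front edge before handing in.

```bash
python3 -c "
from p import *
im=bot.get_image('top'); K,T=cam(im); p=im['pixels'].astype(float).mean(2)
for ry in (-.125,-.115,-.1,-.07,-.055,-.04,-.01,.005,.02):
  xs=np.arange(-.07,-.03,.0005); v=[cv2.getRectSubPix(p.astype(np.float32),(1,1),tuple(proj(K,T,W(a,ry,.057))))[0,0] for a in xs]
  print(ry,(xs[np.argmax(np.gradient(cv2.GaussianBlur(np.array(v),(1,9),0).ravel()))]*1e3).round(1),end=' | ')
S=bot.get_image('top')
h=cv2.cvtColor(S['pixels'],cv2.COLOR_RGB2HSV); m=((h[...,1]<50)&(h[...,2]>195)).astype(np.uint8)
print([cv2.connectedComponentsWithStats(m)[3][i].round(1) for i in range(1,cv2.connectedComponentsWithStats(m)[0]) if 220<cv2.connectedComponentsWithStats(m)[3][i][1]<260])
"
```

```text
-0.125 -45.5 | -0.115 -47.0 | -0.1 -47.0 | -0.07 -47.0 | -0.055 -48.5 | -0.04 -48.0 | -0.01 -47.5 | 0.005 -47.5 | 0.02 -47.5 | [array([323.4, 228. ]), array([ 63., 231.]), array([ 87., 231.]), array([ 80., 235.]), array([110.3, 243.8]), array([ 80.5, 239. ]), array([401. , 244.5]), array([ 32.5, 256. ])]
```

Fronts read −47 ± 1 mm against −45 nominal, which is near the calibration error. I'll do a gentle touch at the B/C joint to confirm they are seated.

```bash
python3 -c "
from p import *
print(place(-.10,-.027,.05),place(-.07,-.027,.05))"
```

```text
(array([-0.   ,  0.001, -0.002]), array([ 1.9 ,  9.34, -2.82])) (array([-0.   ,  0.001, -0.002]), array([ 4.42, 10.97, -2.82]))
```

Call:
jog_arm:
  steps:
    - [0, 0, 0, 0.6, 3.1, -0.94, 0]
    - [0, 0, 0, 0.6, 3.1, -0.94, 0]
    - [0, 0, 0, 0.6, 3.1, -0.94, 0]
    - [0, 0, 0, 1.3, 0.8, 0, 0]
    - [0, 0, 0, 1, 0.65, 0, 0]
    - [0, 0, 0, 0.25, 0.16, 0, 0]
    - [0, 0, 0, 0, 0, 0, 0]

```text
t: 24.45
tool_pos: [0.6007, 0.103, 0.0442]
ee_rot: [0.679, -0.677, -0.204, -0.198]
wrist_force: [-0.6, -0.2, 0.2]
finger_gap: 0.0
```

```bash
python3 -c "
from p import *
info()"
```

```text
24.45 [0.6007 0.103  0.0442] F [-0.6 -0.2  0.2] gap 0.0 J [ 0.05  0.11  2.17 -0.09  0.28 -1.45]
grasp rack -0.0705 -0.0265 0.0509 up/x/y in tool [ 0.544 -0.839  0.   ] [ 0.839  0.544 -0.002] [0.001 0.001 1.   ]
```

Call:
jog_arm:
  steps:
    - [0, 0, 0, 0.25, 0.16, 0, 0]
    - [0, 0, 0, 0.17, 0.11, 0, 0]
    - [0, 0, 0, 0, 0, 0, 0]

```text
t: 24.75
tool_pos: [0.6055, 0.1027, 0.0448]
ee_rot: [0.679, -0.677, -0.204, -0.198]
wrist_force: [0.5, -0.3, -0.5]
finger_gap: 0.006
```

Call:
jog_arm:
  steps:
    - [0, 0, 0, 0.13, 0.08, 0, 0]
    - [0, 0, 0, 0, 0, 0, 0]

```text
t: 24.95
tool_pos: [0.6066, 0.1026, 0.0443]
ee_rot: [0.679, -0.677, -0.203, -0.198]
wrist_force: [-1.8, 0.5, 2.3]
finger_gap: 0.001
```

Call:
jog_arm:
  steps:
    - [0, 0, 0, 0.08, 0.05, 0, 0]
    - [0, 0, 0, 0, 0, 0, 0]

```text
t: 25.15
tool_pos: [0.6073, 0.1026, 0.0441]
ee_rot: [0.679, -0.677, -0.203, -0.198]
wrist_force: [-5.6, 0.3, 4.4]
finger_gap: 0.008
```

```bash
python3 -c "
from p import *
info()"
```

```text
25.15 [0.6073 0.1026 0.0441] F [-5.6  0.3  4.4] gap 0.008 J [ 0.05  0.12  2.16 -0.09  0.29 -1.45]
grasp rack -0.064 -0.0269 0.0508 up/x/y in tool [ 0.544 -0.839  0.   ] [ 0.839  0.544 -0.001] [0.001 0.001 1.   ]
```

Call:
jog_arm:
  steps:
    - [0, 0, 0, 0.12, 0.08, 0, 0]
    - [0, 0, 0, 0, 0, 0, 0]

```text
t: 25.35
tool_pos: [0.6081, 0.1026, 0.0438]
ee_rot: [0.679, -0.677, -0.203, -0.197]
wrist_force: [-10.8, 0.2, 7.6]
finger_gap: 0.005
```

Call:
jog_arm:
  steps:
    - [0, 0, 0, 0.08, 0.05, 0, 0]
    - [0, 0, 0, 0, 0, 0, 0]

```text
t: 25.55
tool_pos: [0.6084, 0.1026, 0.0434]
ee_rot: [0.679, -0.678, -0.202, -0.197]
wrist_force: [-14.7, 0.2, 11.1]
finger_gap: 0.002
```

```bash
python3 -c "
from p import *
info()"
```

```text
25.55 [0.6084 0.1026 0.0434] F [-14.7   0.2  11.1] gap 0.002 J [ 0.05  0.13  2.15 -0.08  0.29 -1.45]
grasp rack -0.0629 -0.0269 0.0502 up/x/y in tool [ 0.541 -0.841 -0.   ] [ 0.841  0.541 -0.001] [0.001 0.001 1.   ]
```

Seated at the rear: firm at −62.9 mm and 15 N, the same stop as before. I'll give the bookend one last light press so that it comes last.

Call:
jog_arm:
  steps:
    - [0, 0, 0, -1.5, -1, 0, 0]
    - [0, 0, 0, -3, -2, 0, 0]
    - [0, 0, 0, 0, 0, 3.5, 0]
    - [0, 0, 0, 0, 0, 3.5, 0]
    - [0, 0, 0, 0, 0, 3, 0]
    - [0, 0, 0, 0, 0, 0, 0]

```text
t: 26.15
tool_pos: [0.5561, 0.2029, 0.046]
ee_rot: [0.679, -0.676, -0.205, -0.198]
wrist_force: [0.4, 0.8, 0.3]
finger_gap: 0.009
```

```bash
python3 -c "
from p import *
info(); print(place(-.036,.074,.046))"
```

```text
26.15 [0.5561 0.2029 0.046 ] F [0.4 0.8 0.3] gap 0.009 J [ 0.3   0.09  2.19 -0.49  0.34 -0.86]
grasp rack -0.1145 0.0736 0.0527 up/x/y in tool [ 0.546 -0.838  0.001] [ 0.838  0.546 -0.005] [0.004 0.004 1.   ]
(array([-0.004,  0.004,  0.002]), array([6.22, 4.84, 0.03]))
```

Call:
jog_arm:
  steps:
    - [-0.004, 0.004, 0.002, 1.55, 1.21, 0.1, 0]
    - [0, 0, 0, 1.55, 1.21, 0, 0]
    - [0, 0, 0, 1.55, 1.21, 0, 0]
    - [0, 0, 0, 1.55, 1.21, 0, 0]
    - [0, 0, 0, 0, 0, -0.6, 0]
    - [0, 0, 0, 0, 0, -0.5, 0]
    - [0, 0, 0, 0, 0, -0.3, 0]
    - [0, 0, 0, 0, 0, 0, 0]

```text
t: 26.95
tool_pos: [0.6332, 0.1881, 0.0381]
ee_rot: [0.679, -0.677, -0.202, -0.199]
wrist_force: [3.4, 10.0, -3.3]
finger_gap: 0.003
```

Call:
jog_arm:
  steps:
    - [0, 0, 0, 0, 0, -0.15, 0]
    - [0, 0, 0, 0, 0, -0.1, 0]
    - [0, 0, 0, 0, 0, 0, 0]

```text
t: 27.25
tool_pos: [0.6332, 0.1876, 0.0383]
ee_rot: [0.68, -0.676, -0.203, -0.199]
wrist_force: [6.2, 19.3, -8.4]
finger_gap: 0.005
```

```bash
python3 -c "
from p import *
info()"
```

```text
27.25 [0.6332 0.1876 0.0383] F [ 6.2 19.3 -8.4] gap 0.005 J [ 0.23  0.24  2.03 -0.38  0.32 -1.02]
grasp rack -0.0375 0.0579 0.045 up/x/y in tool [ 0.545 -0.838  0.003] [0.838 0.545 0.001] [-0.003  0.002  1.   ]
```

Same stop (y = 57.9 mm) at 19 N, so the row is snug. Now I'll retreat.

Call:
jog_arm:
  steps:
    - [0, 0, 0, 0, 0, 0.6, 0]
    - [0, 0, 0, 0, 0, 1.5, 0]
    - [0, 0, 0, -2, -1.3, 0.5, 0]
    - [0, 0, 0, -3, -2, 0, 0]
    - [0, 0, 0, -1, -4, 0, 0]
    - [0, 0, 0, -1, -4, 0, 0]
    - [0, 0, 0, 0, -2, 0, 0]
    - [0, 0, 0, 0, 0, 0, 0]

```text
t: 28.05
tool_pos: [0.5022, 0.2104, 0.1141]
ee_rot: [0.678, -0.677, -0.202, -0.2]
wrist_force: [0.8, 0.2, 0.7]
finger_gap: 0.005
```

```bash
python3 -c "
from p import *
info()
im=bot.get_image('top'); p=cv2.resize(im['pixels'][120:280,90:420],None,fx=2.4,fy=2.4,interpolation=2)
cv2.imwrite('pics/f.png',p[...,::-1])
"
```

```text
28.05 [0.5022 0.2104 0.1141] F [0.8 0.2 0.7] gap 0.005 J [ 0.37 -0.17  2.27 -0.4   0.52 -0.9 ]
grasp rack -0.1683 0.0816 0.1208 up/x/y in tool [ 0.546 -0.838  0.001] [0.838 0.546 0.004] [-0.003 -0.002  1.   ]
```

View pics/f.png

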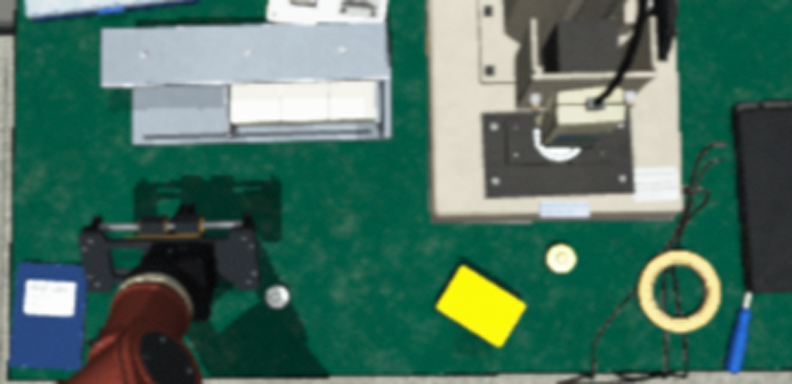

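The final view shows the row tight at (303,103) with the bookend against it. The weights at (277,296) and (561,258), the tape, and the yellow carton are all in place.

```bash
python3 -c "
from cell import bot
print(bot.close_job())"
```

```text
the job is handed in; nothing more can be done
None
```

The job is handed in, and the last checks found nothing out of place. Both loose cartons stand in the rack beside carton A, and the bookend is pressed up against the row. It took about 28 s of the 54 s allowed.

- **Placing:** I pressed each loose carton against the rear wall as I set it down and felt it stop at 24–31 N. I then pushed carton A back about 6 mm with the open fingers.
- **Snug fit:** The bookend stopped at the same place on both presses, at 26 N and then 19 N. That stop is about 3 mm from where I expected it, which I put down to calibration and finger width.
- **Rear wall:** The camera put the carton fronts at about −47 mm, against −45 mm nominal. A 15 N push where B meets C stopped within 1 mm of the expected contact position. I did not re-push carton A after the bookend was slid.
- **Surroundings:** In the final top view the row is straight and closed. The weights, the tape roll and the yellow carton look unmoved, and the arm touches nothing.
- **Joint limit:** Joint 6 reached its 2.68 rad range limit twice on approach, so I used half-turned grasps to come away from it. I saw no reading past the limit, only at it.

I viewed 10 pictures.

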